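# Line up the pill boxes and open the safety-capped bottle

### The arm

A 6-joint arm with a two-finger parallel gripper is mounted at the origin on the work surface. World frame = base frame: x ahead of the robot, y to its left, z up, the work surface at z = 0. Lengths are in m, angles in rad, forces in N, time in s.
With the tool pointing down it reaches from about 0.275 to 0.975 m from the base axis. Payload 8.4 kg.
Tool frame: the origin (TCP) lies at the very end of the fingers, on their centre line; the grasp point (between the pads) lies 19 mm behind it; z points along the fingers, y is the line along which they close (so a half turn about z gives the same grasp; the last joint's range is limited). The gripper opens to 92 mm and grips with 3 to 60 N. Pads are 20 mm wide; open, the fingers measure 128 mm over their backs; the gripper's body (75 mm by 189 mm) begins 69 mm behind the grasp point.
Start: joints at [-1.287, 0.353, 1.633, -0, 1.155, -0.002], TCP at [0.176, -0.6, 0.215] pointing down, gripper open.
Joint ranges: [-2.63, 2.63], [-0.92, 2.1], [0.06, 2.66], [-1.3, 4.44], [0, 2.69], [-3.02, 3.02]. Speed limits (rad/s): [2.22, 2.22, 2.79, 3.14, 3.14, 3.14].

### API

Orientations are given as a unit quaternion [w, x, y, z].
In Python, from rig import observe, camera, camera_info, close_job gives the robot as it stands. The module is installed in compiled form; this text tells all that it offers.
- The arm moves only by the tool send_rows, never from a script. Its argument "increments" is a list of rows, each an object with "grip": the opening, from 0 (shut) to 1 (fully open); "translation": the shift along the world's x, y, z in cm, a list of three; "spin": the turn about the world's z in rad. A call has 1 to 8 rows; each row shifts and turns the commanded pose from where the row before left it; what a row does not reach is not made up. A row lasts 1/12 s, in which the tool goes at most 41.7 mm and 7.16 degrees, less where a joint would pass 70% of its speed; a pose out of reach is approached as far as the arm can. A call is refused whole if a number of a shift passes 4.17 or a number of a turn 0.125, either way. A call with a gripper value outside its range is refused whole. The fingers move at their own pace and stop on an object; "squeeze" is the grip in N (left out, the last holds). Time passes only in rows, so rows that do not move let the fingers close. It gives the time, the measured TCP pose, the force, the opening and the grip force at its end, in the units of the state.
- observe(): the state, without advancing time (a new reading comes with each control period).
- camera(name): name is "side" or "top" or "wrist"; returns the picture (420x560x3 uint8, red, green, blue); there is no depth.
- camera_info(name): a dict with "intrinsics" (3x3 intrinsics, pixels), "k1" (the pictures are not rectified: a ray, as slopes to the right and down, at radius r is drawn at 1 + k1 r^2 times it, then the intrinsics apply), "R" (3x3) and "t" (3): a world point X has camera coordinates R X + t; the wrist camera has in their place "tool_from_camera" (4x4, takes a point from camera to tool coordinates, whose origin is the TCP and whose axes are the flange's). Camera axes: x right, y down, z forward; pixel columns grow to the right and rows downward; lengths in m; the calibration is good to about 2 mm. A picture is of the moment at which its call begins: read the wrist's pose just before it. camera_info takes no time and is no camera call.
- close_job(): hands the job in; it is judged then, once.
The state is a dict: "time_s": time; "joint_pos": joint angles; "joint_vel": joint speeds; "tau": joint torques, N m; "eef_pos": TCP position; "orientation": TCP orientation; "force": force on the tool from outside, world axes, zero at the start; "ft_torque": the same for the moment, N m; "grip_width": opening from 0.0 (shut) to 1.0 (fully open); "grip_force": force on a finger pad.
Only numpy, scipy, OpenCV 4.12 (cv2) and the standard library are available. Lean on these libraries where they do the work, as an engineer would, in place of code of your own. Each camera call takes 0.05 s, during which the arm holds its last target. There are 200 camera calls.

### The job

Get the week's tablets ready for sorting: first shift the three little pill boxes on the marble board so that each stands squarely centred on the inlaid square nearest to it, in one straight even row. Then press the bottle's safety cap down, twist it counter-clockwise while it is pressed, and lift it off, leaving the boxes in their row and the other things on the counter where they are. Finish still gripping the cap, level and still, a few centimetres straight above the open bottle; do not set it down or let it go.

Things in the scene. Friction and masses are not known exactly. Their poses are not given: they have to be found in the camera images.
- board: White marble board lying fixed on the counter, 170 (x) by 270 (y) by 8 mm thick, origin at the centre of its underside. Three dark wooden squares (46 mm) are inlaid flush in a row along its y axis, 90 mm apart centre to centre. It may lie on either side of the bottle.
- bottle: Amber medicine bottle held fixed by a steel bracket's spring clip, so it cannot turn or move. Origin on its axis at counter height, z up. Body 68 mm in diameter up to 58 mm height, sloping shoulder to 70, collar 38 mm in diameter to 83, neck 30 mm to 106. The clip (92 mm wide) and its upright on the +x side stay below 66 mm height. It may be on either side of the board.
- mouth (a point): Point on the bottle's axis 112 mm above the counter: top of the sprung white sealing pad (18 mm in diameter) that stands in the mouth; the closed cap's ceiling rests on it.
- cap: White ribbed 12-sided push-and-turn cap, loose but locked on the bottle, 30 g. 46 mm across flats (flats face its x axis and every 30 degrees), 36 mm high, origin at the centre of its underside, 80 mm above the counter when closed (top at 116); 10 mm of collar is bare beneath. Closed, its x axis lies along the bottle's x axis.
- cap_top (a point): Centre of the cap's top. Pressed down about 4 mm or more (5.5 mm is the stop), the cap turns counter-clockwise seen from above; clockwise is blocked. From about 45 to 130 degrees of turn its two inner lugs are past the hooks on the neck and it lifts straight off; 60 to 75 degrees is a good turn.
- pad (a joint): How far the cap's sprung sealing pad is pressed down into the bottle's mouth: 0 up (closed or open bottle), 0.0055 m fully pressed. It takes about 5.5 N to start, 9 N at 4 mm, 10.5 N at the stop.
- box_left: Grey plastic open-topped pill box, 40 by 40 mm, 32 mm high, walls 3 mm, about 60 g, loose, standing on the board near the inlaid square at the +y end of the board, to which it belongs; origin at the centre of its underside, z up.
- square_left (a point): Centre of the inlaid square at the +y end of the board on the board's upper face, 8 mm above the counter; axes as the board's; the square's sides run along them.
- box_middle: Grey plastic open-topped pill box, 40 by 40 mm, 32 mm high, walls 3 mm, about 60 g, loose, standing on the board near the inlaid square at the middle of the board, to which it belongs; origin at the centre of its underside, z up.
- square_middle (a point): Centre of the inlaid square at the middle of the board on the board's upper face, 8 mm above the counter; axes as the board's; the square's sides run along them.
- box_right: Grey plastic open-topped pill box, 40 by 40 mm, 32 mm high, walls 3 mm, about 60 g, loose, standing on the board near the inlaid square at the -y end of the board, to which it belongs; origin at the centre of its underside, z up.
- square_right (a point): Centre of the inlaid square at the -y end of the board on the board's upper face, 8 mm above the counter; axes as the board's; the square's sides run along them.
- canister: Frosted glass canister with a knobbed lid, 94 mm in diameter, 112 mm high, at the back of the counter; not part of the job, to be left where it is; origin at the centre of its underside.
- trinket: Round ceramic trinket box, 76 mm in diameter, 50 mm high, behind the bottle; not part of the job, to be left where it is; origin at the centre of its underside.
- scraper: U-shaped steel tongue scraper lying flat in front of the bottle, 128 by 50 mm (long along its x), 6 mm high; not part of the job, to be left where it is; origin at the centre of its underside.
- hairclip: Red plastic hair clip in front of the board, 38 by 75 mm (long along its y), 20 mm high; not part of the job, to be left where it is; origin at the centre of its underside.
- comb: Black comb lying in front of the board, 33 by 110 mm (long along its y), 5 mm high; not part of the job, to be left where it is; origin at the centre of its underside.
- soap: Bar of soap on a ceramic dish behind the board, 70 by 100 mm, 30 mm high; not part of the job, to be left where it is; origin at the centre of its underside.
Not all that is in view belongs to the job. Leave any purple, red or turquoise look-alike of the cap alone.

How it is judged:
By the outcome, as a careful person would: the job done as asked, in the order asked, and still so for the second after the job is handed in, while the arm keeps its last pose, push and grip.
It also fails if it takes over 58 s, if anything falls off the work surface, if the arm or the gripper's body presses on something with over 40 N, if the wrist force passes 120 N, or if a joint passes its speed limit or range.

## Working session

There is one attempt and no reset: what is moved stays moved. The work goes in short steps, Python scripts to look and compute and a tool call to move; the robot and the scene stay as the last step left them, time stands still between calls to the robot, and variables do not carry over. Pictures are saved under pics/ and viewed, at most 10 in all, crops included, and the job is handed in when it is done.

Besides the shell and the picture viewer there is one more tool, called after "Emit:" as name(argument=value, ...), one argument or row to a line, values as JSON. send_rows: Moves the arm, as the interface text tells. Its arguments: {"type":"object","properties":{"increments":{"type":"array"},"squeeze":{"type":"number"}},"required":["increments"]}

```bash
mkdir -p pics
cat > h.py <<'E'
import numpy as np, cv2
from rig import observe, camera, camera_info, close_job
def save(n,f):
    im=camera(n); cv2.imwrite('pics/'+f,im[:,:,::-1]); return im
def pose(i,s=None):
    if 'R' in i: R=np.array(i['R']);return R.T,-R.T@np.array(i['t'])
    from scipy.spatial.transform import Rotation as Ro
    T=np.array(i['tool_from_camera']);q=s['orientation']
    W=Ro.from_quat([q[1],q[2],q[3],q[0]]).as_matrix()
    return W@T[:3,:3], W@T[:3,3]+np.array(s['eef_pos'])
def ray(n,uv,z,s=None):
    i=camera_info(n);K=np.array(i['intrinsics'],float)
    uv=np.array(uv,float).reshape(-1,1,2)
    p=cv2.undistortPointsIter(uv,K,np.array([i['k1'],0,0,0.]),None,None,(3,50,1e-10)).reshape(-1,2)
    R,o=pose(i,s);d=np.c_[p,np.ones(len(p))]@R.T
    return o+d*((z-o[2])/d[:,2])[:,None]
def proj(n,X,s=None):
    i=camera_info(n);R,o=pose(i,s);c=(np.array(X,float).reshape(-1,3)-o)@R
    p=c[:,:2]/c[:,2:];p=p*(1+i['k1']*(p**2).sum(1))[:,None]
    K=np.array(i['intrinsics']);return p@K[:2,:2].T+K[:2,2]
E
python3 - <<'E'
from h import *
s=observe();print(s)
for n in('top','side'):save(n,n+'0.png');i=camera_info(n);print(n,i['k1'],pose(i)[1])
print(camera_info('wrist'))
E
```

```text
{'time_s': 0.0, 'joint_pos': array([-1.28738388e+00,  3.53633754e-01,  1.63411274e+00, -2.72007739e-06,
        1.15519361e+00, -2.37537491e-03]), 'joint_vel': array([ 0.00019266, -0.00188468,  0.00091287,  0.00040625,  0.00024201,
       -0.00018508]), 'tau': array([-1.36931583e-03, -5.93846047e+01, -3.34216905e+01,  6.96310261e-02,
        2.35124677e-02, -1.05118418e-04]), 'eef_pos': array([ 0.17607478, -0.59918225,  0.21388184]), 'orientation': array([-6.66912368e-04,  9.89807722e-01,  1.42408637e-01, -9.55915426e-05]), 'force': array([-0.07640958, -0.41606191,  0.21253459]), 'ft_torque': array([0.00619446, 0.01818047, 0.02563811]), 'grip_force': 0.0, 'grip_width': 1.0009072227125468}
top 0.02544784650868806 [ 0.4960884  -0.01018002  1.00536113]
side -0.09229058181966779 [0.35070166 0.55907244 0.51773802]
{'intrinsics': array([[309.00856553,   0.        , 273.33675138],
       [  0.        , 309.00856553, 209.87184064],
       [  0.        ,   0.        ,   1.        ]]), 'k1': -0.0015378258784655761, 'tool_from_camera': array([[ 4.62035909e-04, -9.67858576e-01, -2.51494660e-01,
         7.03751004e-02],
       [ 9.99999741e-01,  5.86194354e-04, -4.18766121e-04,
        -4.19920956e-04],
       [ 5.52731131e-04, -2.51494401e-01,  9.67858595e-01,
        -1.70154892e-01],
       [ 0.00000000e+00,  0.00000000e+00,  0.00000000e+00,
         1.00000000e+00]])}
```

View pics/top0.png

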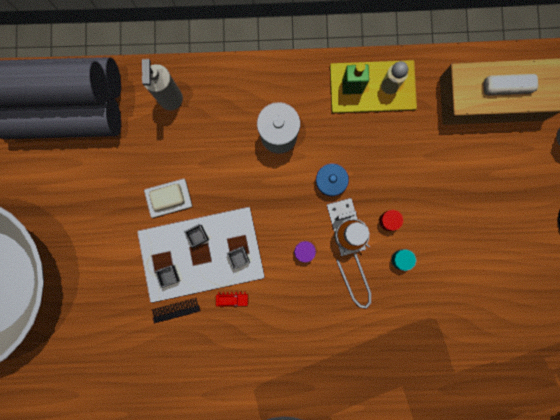

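View pics/side0.png

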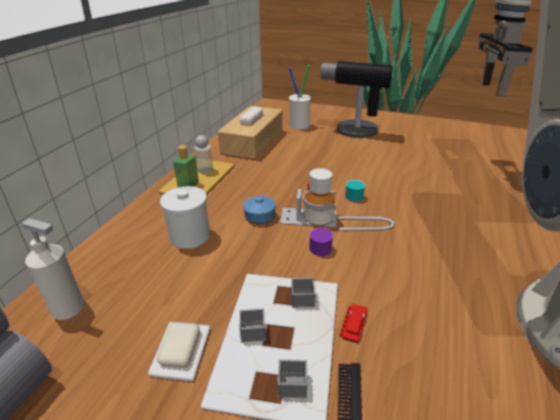

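The candidates for the cap in the top view are white (356,233), purple (305,252), red (392,220) and turquoise (404,260). By the description it is the white one, standing on the amber bottle held by the clip. The boxes are at about (168,277), (197,236) and (238,259), on a board tilted slightly in the picture.

Run:
```python
from h import *
im=cv2.imread('pics/top0.png');hsv=cv2.cvtColor(im,cv2.COLOR_BGR2HSV)
m=((hsv[...,1]<50)&(hsv[...,2]>130)).astype(np.uint8)
b=np.zeros_like(m);b[200:305,130:270]=m[200:305,130:270]
c=max(cv2.findContours(b,0,2)[0],key=cv2.contourArea)
r=cv2.minAreaRect(c);bp=cv2.boxPoints(r);print(bp,ray('top',bp,.008))
w=ray('top',bp,.008);print('center',w.mean(0))
b=np.zeros_like(m);b[215:255,338:375]=m[215:255,338:375]
for c in cv2.findContours(b,0,2)[0]:
  if cv2.contourArea(c)>80:
    (u,v),rr=cv2.minEnclosingCircle(c);print('cap',u,v,rr,ray('top',[u,v],.116))
for n,u in dict(b1=(168,272),b2=(197,232),b3=(238,254)).items():print(n,ray('top',u,.04))
cv2.imwrite('pics/crop.png',np.hstack([cv2.resize(im[200:310,130:260],None,fx=3,fy=3,interpolation=2),cv2.resize(im[180:290,320:440],None,fx=3,fy=3,interpolation=2)]))
```

```text
[[134.80145 231.08664]
 [248.97115 206.26715]
 [264.4224  277.343  ]
 [150.2527  302.16248]] [[0.56086244 0.33854999 0.008     ]
 [0.61128968 0.06845805 0.008     ]
 [0.44402749 0.03640252 0.008     ]
 [0.39493401 0.30235049 0.008     ]]
center [0.5027784  0.18644026 0.008     ]
cap 357.6388854980469 233.09027099609375 11.928107261657715 [[ 0.53553939 -0.16527525  0.116     ]]
b1 [[0.4640244 0.2522206 0.04     ]]
b2 [[0.55235888 0.18564659 0.04      ]]
b3 [[0.49971639 0.09331695 0.04      ]]
```

View pics/crop.png

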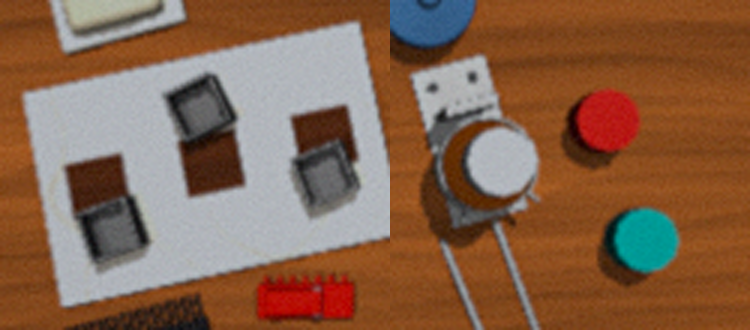

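The crop confirms the white cap on the amber bottle in its clip. The boxes sit about 30 mm off their squares, mostly along the board's x, and the board is turned about +10.6°. I'm moving above the board.

Emit:
send_rows(
  increments=[
    {"grip": 1,"translation": [1.0,2.4,0.4],"spin": 0},
    {"grip": 1,"translation": [1.55,3.75,0.4],"spin": 0},
    {"grip": 0.8,"translation": [1.55,3.75,0.4],"spin": 0},
    {"grip": 0.8,"translation": [1.55,3.75,0.4],"spin": 0},
    {"grip": 0.8,"translation": [1.55,3.75,0.4],"spin": 0},
    {"grip": 0.8,"translation": [1.55,3.75,0.4],"spin": 0},
    {"grip": 0.8,"translation": [1.55,3.75,0.4],"spin": 0},
    {"grip": 0.8,"translation": [1.55,3.75,0.4],"spin": 0},
  ],
)

```text
time_s: 0.77
eef_pos: [0.2947, -0.3112, 0.2466]
orientation: [-0.0, 0.99, 0.142, -0.0]
force: [1.4, 0.4, 0.0]
grip_width: 0.802
grip_force: 0.0
```

Emit:
send_rows(
  increments=[
    {"grip": 0.8,"translation": [1.55,3.75,0],"spin": 0},
    {"grip": 0.8,"translation": [1.55,3.75,0],"spin": 0},
    {"grip": 0.8,"translation": [1.55,3.75,0],"spin": 0},
    {"grip": 0.8,"translation": [1.55,3.75,0],"spin": 0},
    {"grip": 0.8,"translation": [1.55,3.75,0],"spin": 0},
    {"grip": 0.8,"translation": [1.55,3.75,0],"spin": 0},
    {"grip": 0.8,"translation": [1.55,3.75,0],"spin": 0},
    {"grip": 0.8,"translation": [1.55,3.75,0],"spin": 0},
  ],
)

```text
time_s: 1.43
eef_pos: [0.4188, -0.0111, 0.2466]
orientation: [0.0, 0.99, 0.142, 0.0]
force: [0.3, -0.8, -0.1]
grip_width: 0.799
grip_force: 0.0
```

Emit:
send_rows(
  increments=[
    {"grip": 0.8,"translation": [1.55,3.75,0],"spin": -0.025},
    {"grip": 0.8,"translation": [1.55,3.75,0],"spin": -0.025},
    {"grip": 0.8,"translation": [1.55,3.75,0],"spin": -0.025},
    {"grip": 0.8,"translation": [1.4,3.6,0],"spin": -0.025},
    {"grip": 0.8,"translation": [0.8,1.9,0],"spin": 0},
    {"grip": 0.8,"translation": [0,0,0],"spin": 0},
  ],
)

```text
time_s: 1.93
eef_pos: [0.4884, 0.158, 0.2462]
orientation: [-0.001, 0.996, 0.094, 0.0]
force: [-0.9, 0.1, 0.7]
grip_width: 0.799
grip_force: 0.0
```

Run:
```python
from h import *
import pickle
s=observe();im=save('wrist','w1.png');pickle.dump(s,open('s1.p','wb'));print(s['time_s'],s['eef_pos'],s['orientation'],s['joint_pos'])
```

```text
1.9333 [0.4883674  0.15795607 0.24619305] [-5.19274806e-04  9.95545897e-01  9.42765458e-02  1.75651918e-04] [3.09237085e-01 1.46459343e-01 1.83373925e+00 1.02470313e-03
 1.16082963e+00 1.69079170e+00]
```

View pics/w1.png

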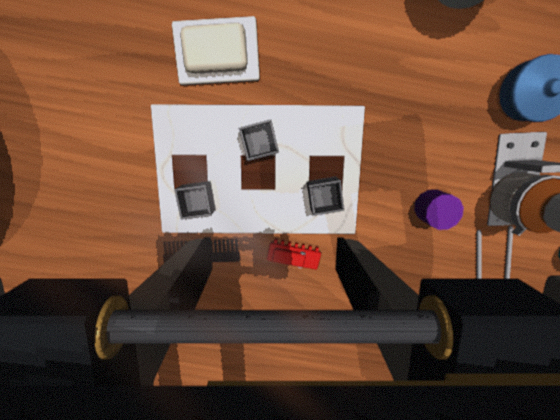

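The wrist view shows the whole board, at (152..365, 104..234). The boxes are near (194,200), (258,140) and (325,196), and the inlaid squares are partly visible. Next I'll measure the board, then enlarge the boxes.

```bash
cat > box.py <<'E'
from h import *
def board(im,s,name='wrist'):
    hsv=cv2.cvtColor(im,cv2.COLOR_BGR2HSV)
    m=((hsv[...,1]<60)&(hsv[...,2]>120)).astype(np.uint8)
    m=cv2.morphologyEx(m,cv2.MORPH_OPEN,np.ones((3,3)))
    cs=[c for c in cv2.findContours(m,0,2)[0]];c=max(cs,key=cv2.contourArea)
    q=cv2.approxPolyDP(cv2.convexHull(c),8,True).reshape(-1,2)
    return q,ray(name,q,.008,s),c
def boxes(im,c):
    f=np.zeros(im.shape[:2],np.uint8);cv2.drawContours(f,[cv2.convexHull(c)],-1,1,-1)
    hsv=cv2.cvtColor(im,cv2.COLOR_BGR2HSV).astype(int)
    chroma=im.max(2).astype(int)-im.min(2)
    m=(f>0)&(chroma<22)&(hsv[...,2]<115)
    m=cv2.morphologyEx(m.astype(np.uint8),cv2.MORPH_CLOSE,np.ones((3,3)))
    m=cv2.morphologyEx(m,cv2.MORPH_OPEN,np.ones((3,3)))
    return [k for k in cv2.findContours(m,0,2)[0] if cv2.contourArea(k)>250]
E
python3 - <<'E'
from box import *
import pickle
s=pickle.load(open('s1.p','rb'));im=cv2.imread('pics/w1.png')
q,w,c=board(im,s);print(q.tolist(),w.round(4).tolist(),w.mean(0))
r=cv2.minAreaRect(w[:,:2].astype(np.float32)*1000);print(r)
out=im[95:245,145:375].copy();out=cv2.resize(out,None,fx=3.4,fy=3.4,interpolation=2)
for k in boxes(im,c):
    rr=cv2.minAreaRect(k);print('box',rr,ray('wrist',rr[0],.035,s).round(4))
    p=(cv2.boxPoints(rr)-[145,95]+.5)*3.4;cv2.polylines(out,[p.astype(int)],True,(0,255,0),1)
cv2.imwrite('pics/c1.png',out)
E
```

```text
[[364, 107], [354, 233], [162, 231], [151, 105]] [[0.6058, 0.0653, 0.008], [0.4417, 0.0355, 0.008], [0.3941, 0.2985, 0.008], [0.5578, 0.3286, 0.008]] [0.49986221 0.18197518 0.008     ]
((499.8608093261719, 182.0836639404297), (166.8125, 267.6025085449219), 10.279476165771484)
box ((195.03598022460938, 199.447998046875), (34.34600830078125, 35.32987976074219), 79.69515228271484) [[0.4548 0.2532 0.035 ]]
box ((323.83526611328125, 195.17918395996094), (34.51698303222656, 37.02593231201172), 81.25383758544922) [[0.4908 0.0945 0.035 ]]
box ((258.29412841796875, 142.17648315429688), (36.38034439086914, 32.98484420776367), 75.96376037597656) [[0.5395 0.187  0.035 ]]
```

View pics/c1.png

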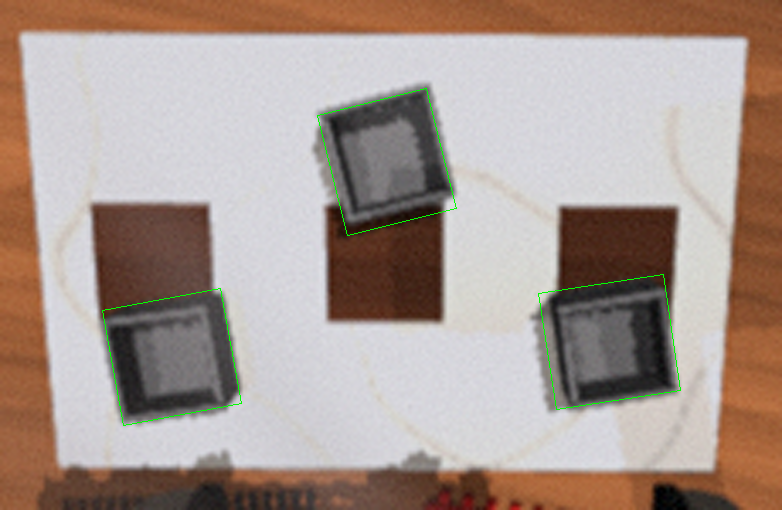

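Run:
```python
from box import *
import pickle
s=pickle.load(open('s1.p','rb'))
w=ray('wrist',[(193.8,200.6),(258.5,141.5),(326.9,196.4)],.04,s);print('boxes',w.round(4))
# visible square edges: crop pixel corners
sq=np.array([[(93,203),(210,203)],[(328,322),(443,322)],[(559,207),(678,208)]],float)/3.4+[145,95]
e=ray('wrist',sq.reshape(-1,2),.008,s)[:,:2].reshape(3,2,2)
a=np.radians(10.4);x=np.array([np.cos(a),np.sin(a)]);y=np.array([-x[1],x[0]])
for k,g in zip(e,(-1,1,-1)):print('sq',k.mean(0)+g*.023*x,np.linalg.norm(k[0]-k[1]),np.degrees(np.arctan2(*(k[0]-k[1])[::-1]))-90)
for i in(1,0,-1):print(np.array([.4999,.1820])+.09*i*y)
```

```text
boxes [[0.4543 0.2534 0.04  ]
 [0.5406 0.1867 0.04  ]
 [0.4909 0.0914 0.04  ]]
sq [0.48299464 0.26934299] 0.044959290468772034 10.844532714934076
sq [0.49947072 0.18120377] 0.0454197080465732 10.862825568522709
sq [0.51508543 0.09286716] 0.045721186376054074 10.382752657079791
[0.48365328 0.27052143]
[0.4999 0.182 ]
[0.51614672 0.09347857]
```

Emit:
send_rows(
  increments=[
    {"grip": 0.7,"translation": [0.1,-2.2,-1.5],"spin": 0.05},
    {"grip": 0.7,"translation": [0.15,-3.0,-2.5],"spin": 0.05},
    {"grip": 0.7,"translation": [0,-1.45,-3.5],"spin": 0.05},
    {"grip": 0.7,"translation": [0,0,-4.0],"spin": 0},
    {"grip": 0.7,"translation": [0,0,-3.5],"spin": 0},
    {"grip": 0.7,"translation": [0,0,-3.0],"spin": 0},
    {"grip": 0.7,"translation": [0,0,-2.5],"spin": 0},
    {"grip": 0.7,"translation": [0,0,-1.5],"spin": 0},
  ],
  squeeze=12,
)

```text
time_s: 2.65
eef_pos: [0.4873, 0.0861, 0.0241]
orientation: [0.0, 0.986, 0.167, -0.002]
force: [-0.7, -0.6, -0.4]
grip_width: 0.704
grip_force: 0.0
```

Emit:
send_rows(
  increments=[
    {"grip": 0.7,"translation": [0,0,-0.9],"spin": 0},
    {"grip": 0.5,"translation": [0,0,0],"spin": 0},
    {"grip": 0.4,"translation": [0,0,0],"spin": 0},
    {"grip": 0.35,"translation": [0,0,0],"spin": 0},
    {"grip": 0.35,"translation": [0,0,0],"spin": 0},
  ],
)

```text
time_s: 3.07
eef_pos: [0.4906, 0.0879, 0.0188]
orientation: [-0.0, 0.986, 0.167, 0.001]
force: [0.1, -2.1, -0.2]
grip_width: 0.433
grip_force: 9.3
```

Emit:
send_rows(
  increments=[
    {"grip": 0.35,"translation": [0,0,0.5],"spin": 0},
    {"grip": 0.35,"translation": [0.8,0.15,0.1],"spin": -0.05},
    {"grip": 0.35,"translation": [0.9,0.2,0],"spin": -0.052},
    {"grip": 0.35,"translation": [0.7,0.15,0],"spin": -0.05},
    {"grip": 0.35,"translation": [0,0,0],"spin": 0},
    {"grip": 0.35,"translation": [0,0,0],"spin": 0},
  ],
)

```text
time_s: 3.57
eef_pos: [0.514, 0.0929, 0.0243]
orientation: [-0.0, 0.996, 0.093, 0.0]
force: [-0.8, -1.4, -0.5]
grip_width: 0.433
grip_force: 12.0
```

Emit:
send_rows(
  increments=[
    {"grip": 0.35,"translation": [0,0,-0.4],"spin": 0},
    {"grip": 0.35,"translation": [0,0,-0.18],"spin": 0},
    {"grip": 0.35,"translation": [0,0,0],"spin": 0},
    {"grip": 0.5,"translation": [0,0,0],"spin": 0},
    {"grip": 0.7,"translation": [0,0,0],"spin": 0},
    {"grip": 0.7,"translation": [0,0,2.0],"spin": 0},
    {"grip": 0.7,"translation": [0,0,3.5],"spin": 0},
  ],
)

```text
time_s: 4.15
eef_pos: [0.5106, 0.0923, 0.0703]
orientation: [0.0, 0.996, 0.092, -0.004]
force: [0.3, -0.1, -0.2]
grip_width: 0.689
grip_force: 0.0
```

Emit:
send_rows(
  increments=[
    {"grip": 0.7,"translation": [0.7,2.4,0.5],"spin": 0.06},
    {"grip": 0.7,"translation": [0.9,3.2,0],"spin": 0.1},
    {"grip": 0.7,"translation": [0.7,2.4,0],"spin": 0.09},
    {"grip": 0.7,"translation": [0.36,1.4,0],"spin": 0},
    {"grip": 0.7,"translation": [0,0,0],"spin": 0},
    {"grip": 0.7,"translation": [0,0,0],"spin": 0},
  ],
)

```text
time_s: 4.65
eef_pos: [0.5395, 0.1868, 0.0772]
orientation: [0.0, 0.977, 0.215, -0.001]
force: [0.7, -0.1, 0.3]
grip_width: 0.699
grip_force: 0.0
```

Emit:
send_rows(
  increments=[
    {"grip": 0.7,"translation": [0.1,0,-2.0],"spin": 0},
    {"grip": 0.7,"translation": [0,0,-2.4],"spin": 0},
    {"grip": 0.7,"translation": [0,0,-1.5],"spin": 0},
    {"grip": 0.5,"translation": [0,0,0],"spin": 0},
    {"grip": 0.4,"translation": [0,0,0],"spin": 0},
    {"grip": 0.35,"translation": [0,0,0],"spin": 0},
    {"grip": 0.35,"translation": [0,0,0],"spin": 0},
  ],
)

```text
time_s: 5.23
eef_pos: [0.542, 0.1866, 0.0199]
orientation: [-0.0, 0.977, 0.215, 0.001]
force: [-0.1, -0.1, -0.2]
grip_width: 0.434
grip_force: 9.2
```

Emit:
send_rows(
  increments=[
    {"grip": 0.35,"translation": [0,0,0.5],"spin": 0},
    {"grip": 0.35,"translation": [-0.7,-0.1,0],"spin": -0.06},
    {"grip": 0.35,"translation": [-1.4,-0.15,0],"spin": -0.07},
    {"grip": 0.35,"translation": [-1.3,-0.15,0],"spin": -0.07},
    {"grip": 0.35,"translation": [-0.7,-0.1,0],"spin": -0.05},
    {"grip": 0.35,"translation": [0,0,0],"spin": 0},
    {"grip": 0.35,"translation": [0,0,0],"spin": 0},
  ],
)

```text
time_s: 5.82
eef_pos: [0.5008, 0.1821, 0.0247]
orientation: [-0.0, 0.996, 0.093, 0.001]
force: [0.2, -0.0, -0.1]
grip_width: 0.436
grip_force: 12.0
```

Emit:
send_rows(
  increments=[
    {"grip": 0.35,"translation": [-0.1,0,-0.4],"spin": 0},
    {"grip": 0.35,"translation": [0,0,-0.18],"spin": 0},
    {"grip": 0.35,"translation": [0,0,0],"spin": 0},
    {"grip": 0.5,"translation": [0,0,0],"spin": 0},
    {"grip": 0.7,"translation": [0,0,0],"spin": 0},
    {"grip": 0.7,"translation": [0,0,2.0],"spin": 0},
    {"grip": 0.7,"translation": [0,0,3.5],"spin": 0},
  ],
)

```text
time_s: 6.4
eef_pos: [0.4968, 0.1809, 0.0704]
orientation: [0.001, 0.996, 0.092, -0.003]
force: [0.3, -0.1, 0.4]
grip_width: 0.691
grip_force: 0.0
```

Emit:
send_rows(
  increments=[
    {"grip": 0.7,"translation": [-0.9,1.5,0.5],"spin": 0.04},
    {"grip": 0.7,"translation": [-1.5,2.4,0],"spin": 0.08},
    {"grip": 0.7,"translation": [-1.4,2.2,0],"spin": 0.07},
    {"grip": 0.7,"translation": [-0.75,1.05,0],"spin": 0},
    {"grip": 0.7,"translation": [0,0,0],"spin": 0},
    {"grip": 0.7,"translation": [0,0,0],"spin": 0},
  ],
)

```text
time_s: 6.9
eef_pos: [0.4536, 0.2535, 0.0777]
orientation: [0.0, 0.983, 0.186, -0.0]
force: [0.4, 0.1, -0.0]
grip_width: 0.699
grip_force: 0.0
```

Emit:
send_rows(
  increments=[
    {"grip": 0.7,"translation": [0.05,0,-2.0],"spin": 0},
    {"grip": 0.7,"translation": [0,0,-2.4],"spin": 0},
    {"grip": 0.7,"translation": [0,0,-1.5],"spin": 0},
    {"grip": 0.5,"translation": [0,0,0],"spin": 0},
    {"grip": 0.4,"translation": [0,0,0],"spin": 0},
    {"grip": 0.35,"translation": [0,0,0],"spin": 0},
    {"grip": 0.35,"translation": [0,0,0],"spin": 0},
  ],
)

```text
time_s: 7.48
eef_pos: [0.4553, 0.2534, 0.02]
orientation: [-0.0, 0.983, 0.185, 0.001]
force: [-0.1, 0.3, -1.4]
grip_width: 0.438
grip_force: 11.7
```

Emit:
send_rows(
  increments=[
    {"grip": 0.35,"translation": [0,0,0.5],"spin": 0},
    {"grip": 0.35,"translation": [0.6,0.4,0],"spin": -0.05},
    {"grip": 0.35,"translation": [1.0,0.5,0],"spin": -0.08},
    {"grip": 0.35,"translation": [0.9,0.5,0],"spin": -0.06},
    {"grip": 0.35,"translation": [0.4,0.26,0],"spin": 0},
    {"grip": 0.35,"translation": [0,0,0],"spin": 0},
    {"grip": 0.35,"translation": [0,0,0],"spin": 0},
  ],
)

```text
time_s: 8.07
eef_pos: [0.4832, 0.2699, 0.0244]
orientation: [-0.0, 0.996, 0.093, 0.0]
force: [0.3, -0.3, -0.4]
grip_width: 0.441
grip_force: 11.8
```

Emit:
send_rows(
  increments=[
    {"grip": 0.35,"translation": [0,0,-0.4],"spin": 0},
    {"grip": 0.35,"translation": [0,0,-0.18],"spin": 0},
    {"grip": 0.35,"translation": [0,0,0],"spin": 0},
    {"grip": 0.5,"translation": [0,0,0],"spin": 0},
    {"grip": 0.7,"translation": [0,0,0],"spin": 0},
    {"grip": 0.7,"translation": [0,0,2.0],"spin": 0},
    {"grip": 0.7,"translation": [0,0,3.5],"spin": 0},
  ],
)

```text
time_s: 8.65
eef_pos: [0.4804, 0.2683, 0.0704]
orientation: [0.002, 0.996, 0.092, -0.003]
force: [1.1, 0.1, -0.0]
grip_width: 0.687
grip_force: 0.0
```

Emit:
send_rows(
  increments=[
    {"grip": 0.7,"translation": [-0.8,-1.8,2.5],"spin": 0},
    {"grip": 0.7,"translation": [-1.2,-2.4,3],"spin": 0},
    {"grip": 0.7,"translation": [-1.2,-2.4,3],"spin": 0},
    {"grip": 0.7,"translation": [-1.0,-2.0,2.5],"spin": 0},
    {"grip": 0.7,"translation": [0,-1,1.0],"spin": 0},
    {"grip": 0.7,"translation": [0,0,0],"spin": 0},
    {"grip": 0.7,"translation": [0,0,0],"spin": 0},
  ],
)

```text
time_s: 9.23
eef_pos: [0.4419, 0.174, 0.193]
orientation: [-0.0, 0.996, 0.091, 0.001]
force: [-0.4, -0.1, -0.3]
grip_width: 0.702
grip_force: 0.0
```

Run:
```python
from box import *
import pickle
s=observe();save('wrist','w2.png');pickle.dump(s,open('s2.p','wb'));print(s['time_s'],s['eef_pos'])
im=cv2.imread('pics/w2.png')
q,w,c=board(im,s);print(q.tolist(),cv2.minAreaRect(w[:,:2].astype(np.float32)*1000))
x,y,ww,h=cv2.boundingRect(c);print(x,y,ww,h)
f=790/ww
cv2.imwrite('pics/c2.png',cv2.resize(im[y:y+h,x:x+ww],None,fx=f,fy=f,interpolation=2))
```

```text
9.2333 [0.44186291 0.17404697 0.19301451]
[[403, 59], [388, 213], [164, 212], [151, 59]] ((500.09979248046875, 182.16148376464844), (168.1767578125, 266.6348876953125), 10.414788246154785)
150 59 254 155
```

View pics/c2.png

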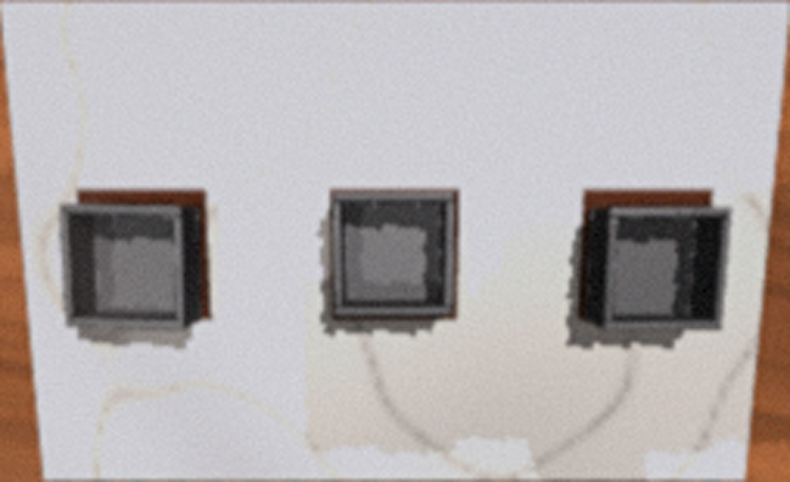

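The row stands on its squares, but the rims of the left (120,265) and right (667,268) boxes look a few millimetres too far toward −x. I'll cast the corners to positions.

Run:
```python
from box import *
import pickle
s=pickle.load(open('s2.p','rb'))
P=lambda p,z:ray('wrist',np.array(p,float)*254/790+[150,59],z,s)[:,:2]
a=np.radians(10.5);x=np.array([np.cos(a),np.sin(a)]);y=np.array([-x[1],x[0]])
rim=dict(L=[(60,205),(181,206),(185,326),(67,327)],M=[(332,194),(456,194),(455,318),(335,318)],R=[(607,208),(730,208),(725,328),(605,328)])
top=dict(L=[(78,190),(207,190)],M=[(329,189),(459,189)],R=[(583,190),(713,190)])
for (k,r),i in zip(rim.items(),(1,0,-1)):
    w=P(r,.04);c=w.mean(0);t=P(top[k],.008).mean(0)-.023*x;n=np.array([.5000,.1819])+.09*i*y
    e=(w[1]-w[0]+w[2]-w[3]);yaw=np.degrees(np.arctan2(*e[::-1]))+90
    o=P([(r[0][0],r[0][1])],.04)
    print(k,'c',c.round(4),'sq',t.round(4),n.round(4),'err mm xy vs sq',((c-t)@np.c_[x,y]*1e3).round(1),'vs n',((c-n)@np.c_[x,y]*1e3).round(1),'yaw',yaw.round(1),'size',np.linalg.norm(w[1]-w[0]),np.linalg.norm(w[2]-w[1]))
```

```text
L c [0.4806 0.2691] sq [0.4829 0.2694] [0.4836 0.2704] err mm xy vs sq [-2.3  0.1] vs n [-3.2 -0.7] yaw 10.5 size 0.03927133306039957 0.038745387092428266
M c [0.5    0.1818] sq [0.4995 0.1816] [0.5    0.1819] err mm xy vs sq [0.6 0.1] vs n [ 0.  -0.1] yaw 10.5 size 0.04011266866086347 0.039815938204140734
R c [0.5126 0.0929] sq [0.5156 0.0929] [0.5164 0.0934] err mm xy vs sq [-2.9  0.5] vs n [-3.8  0.2] yaw 10.5 size 0.03991953043916544 0.038801706804263966
```

Yaw and y are good. The left box needs about +2.7 mm and the right about +3.3 mm along the board's x, so I'll re-grip each and nudge it.

Emit:
send_rows(
  increments=[
    {"grip": 0.7,"translation": [0.9,2.3,-1.5],"spin": 0},
    {"grip": 0.7,"translation": [1.2,3.0,-2.4],"spin": 0},
    {"grip": 0.7,"translation": [1.2,3.0,-2.4],"spin": 0},
    {"grip": 0.7,"translation": [0.6,1.2,-3.0],"spin": 0},
    {"grip": 0.7,"translation": [0,0,-2.5],"spin": 0},
    {"grip": 0.7,"translation": [0,0,0],"spin": 0},
    {"grip": 0.7,"translation": [0,0,0],"spin": 0},
  ],
)

```text
time_s: 9.87
eef_pos: [0.4783, 0.2687, 0.0724]
orientation: [0.001, 0.996, 0.092, -0.003]
force: [-0.2, 0.3, 0.8]
grip_width: 0.696
grip_force: 0.0
```

Emit:
send_rows(
  increments=[
    {"grip": 0.7,"translation": [0,0,-2.5],"spin": 0},
    {"grip": 0.7,"translation": [0,0,-2.2],"spin": 0},
    {"grip": 0.7,"translation": [0,0,-0.9],"spin": 0},
    {"grip": 0.5,"translation": [0,0,0],"spin": 0},
    {"grip": 0.4,"translation": [0,0,0],"spin": 0},
    {"grip": 0.35,"translation": [0,0,0],"spin": 0},
    {"grip": 0.35,"translation": [0,0,0],"spin": 0},
    {"grip": 0.35,"translation": [0,0,0],"spin": 0},
  ],
)

```text
time_s: 10.53
eef_pos: [0.4813, 0.2694, 0.0206]
orientation: [-0.0, 0.996, 0.092, 0.001]
force: [-1.5, -0.9, 7.0]
grip_width: 0.438
grip_force: 11.9
```

Emit:
send_rows(
  increments=[
    {"grip": 0.35,"translation": [0,0,0.3],"spin": 0},
    {"grip": 0.35,"translation": [0.13,0.02,0],"spin": 0},
    {"grip": 0.35,"translation": [0.14,0.03,0],"spin": 0},
    {"grip": 0.35,"translation": [0,0,0],"spin": 0},
    {"grip": 0.35,"translation": [0,0,0],"spin": 0},
  ],
)

```text
time_s: 10.95
eef_pos: [0.483, 0.2694, 0.0221]
orientation: [0.0, 0.996, 0.092, -0.0]
force: [0.1, 0.6, -0.5]
grip_width: 0.44
grip_force: 11.9
```

Emit:
send_rows(
  increments=[
    {"grip": 0.35,"translation": [0,0,-0.3],"spin": 0},
    {"grip": 0.35,"translation": [0,0,0],"spin": 0},
    {"grip": 0.5,"translation": [0,0,0],"spin": 0},
    {"grip": 0.7,"translation": [0,0,0],"spin": 0},
    {"grip": 0.7,"translation": [0,0,2.0],"spin": 0},
    {"grip": 0.7,"translation": [0,0,3.8],"spin": 0},
  ],
)

```text
time_s: 11.45
eef_pos: [0.48, 0.2678, 0.074]
orientation: [0.002, 0.996, 0.092, -0.004]
force: [0.2, 0.3, 0.0]
grip_width: 0.689
grip_force: 0.0
```

Emit:
send_rows(
  increments=[
    {"grip": 0.7,"translation": [0.4,-2.4,0.5],"spin": 0},
    {"grip": 0.7,"translation": [0.6,-3.8,0],"spin": 0},
    {"grip": 0.7,"translation": [0.7,-4.0,0],"spin": 0},
    {"grip": 0.7,"translation": [0.6,-3.8,0],"spin": 0},
    {"grip": 0.7,"translation": [0.4,-2.4,0],"spin": 0},
    {"grip": 0.7,"translation": [0.25,-1.25,0],"spin": 0},
    {"grip": 0.7,"translation": [0,0,0],"spin": 0},
    {"grip": 0.7,"translation": [0,0,0],"spin": 0},
  ],
)

```text
time_s: 12.12
eef_pos: [0.5126, 0.093, 0.0821]
orientation: [-0.0, 0.996, 0.091, -0.0]
force: [-0.7, 0.4, 0.2]
grip_width: 0.699
grip_force: 0.0
```

Emit:
send_rows(
  increments=[
    {"grip": 0.7,"translation": [0,0,-2.2],"spin": 0},
    {"grip": 0.7,"translation": [0,0,-2.6],"spin": 0},
    {"grip": 0.7,"translation": [0,0,-1.4],"spin": 0},
    {"grip": 0.5,"translation": [0,0,0],"spin": 0},
    {"grip": 0.4,"translation": [0,0,0],"spin": 0},
    {"grip": 0.35,"translation": [0,0,0],"spin": 0},
    {"grip": 0.35,"translation": [0,0,0],"spin": 0},
  ],
)

```text
time_s: 12.7
eef_pos: [0.5133, 0.0937, 0.0212]
orientation: [-0.0, 0.996, 0.092, 0.001]
force: [0.3, 0.4, -0.7]
grip_width: 0.434
grip_force: 9.2
```

Emit:
send_rows(
  increments=[
    {"grip": 0.35,"translation": [0,0,0.3],"spin": 0},
    {"grip": 0.35,"translation": [0.16,0.03,0],"spin": 0},
    {"grip": 0.35,"translation": [0.16,0.03,0],"spin": 0},
    {"grip": 0.35,"translation": [0,0,0],"spin": 0},
    {"grip": 0.35,"translation": [0,0,0],"spin": 0},
  ],
)

```text
time_s: 13.12
eef_pos: [0.5159, 0.0935, 0.0234]
orientation: [-0.0, 0.996, 0.092, 0.0]
force: [-0.1, -0.5, -1.4]
grip_width: 0.436
grip_force: 12.0
```

Emit:
send_rows(
  increments=[
    {"grip": 0.35,"translation": [0,0,-0.3],"spin": 0},
    {"grip": 0.35,"translation": [0,0,0],"spin": 0},
    {"grip": 0.5,"translation": [0,0,0],"spin": 0},
    {"grip": 0.7,"translation": [0,0,0],"spin": 0},
    {"grip": 0.7,"translation": [0,0,2.0],"spin": 0},
    {"grip": 0.7,"translation": [0,0,3.8],"spin": 0},
  ],
)

```text
time_s: 13.62
eef_pos: [0.5124, 0.093, 0.0753]
orientation: [0.0, 0.996, 0.092, -0.004]
force: [0.9, -0.3, 0.0]
grip_width: 0.691
grip_force: 0.0
```

Emit:
send_rows(
  increments=[
    {"grip": 0.7,"translation": [-1.4,1.6,2.6],"spin": 0},
    {"grip": 0.7,"translation": [-1.8,2.0,3.0],"spin": 0},
    {"grip": 0.7,"translation": [-1.8,2.0,3.0],"spin": 0},
    {"grip": 0.7,"translation": [-1.4,1.6,2.0],"spin": 0},
    {"grip": 0.7,"translation": [-0.9,0.9,1.0],"spin": 0},
    {"grip": 0.7,"translation": [0,0,0],"spin": 0},
    {"grip": 0.7,"translation": [0,0,0],"spin": 0},
  ],
)

```text
time_s: 14.2
eef_pos: [0.4427, 0.1746, 0.1939]
orientation: [0.0, 0.996, 0.093, 0.0]
force: [0.9, 0.4, -0.4]
grip_width: 0.7
grip_force: 0.0
```

Run:
```python
from box import *
import pickle
s=observe();save('wrist','w3.png');pickle.dump(s,open('s3.p','wb'));print(s['time_s'],s['eef_pos'])
im=cv2.imread('pics/w3.png')
q,w,c=board(im,s);print(q.tolist(),cv2.minAreaRect(w[:,:2].astype(np.float32)*1000))
cv2.imwrite('pics/c3.png',cv2.resize(im[105:180,150:400],None,fx=3.2,fy=3.2,interpolation=2))
```

```text
14.2 [0.44265545 0.17461916 0.19385406]
[[403, 61], [387, 214], [164, 212], [151, 60]] ((500.0951843261719, 182.72335815429688), (167.90574645996094, 266.6942138671875), 10.142193794250488)
```

View pics/c3.png

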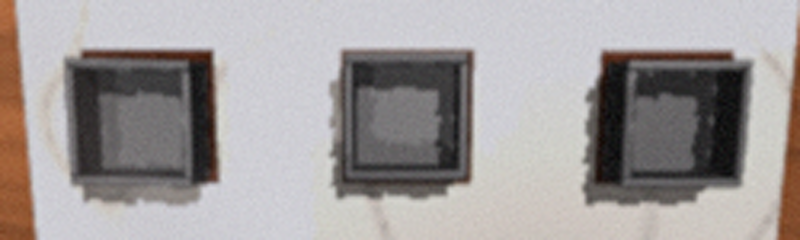

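Run:
```python
from box import *
import pickle
s=pickle.load(open('s3.p','rb'))
P=lambda p,z:ray('wrist',np.array(p,float)/3.2+[150,105],z,s)[:,:2]
a=np.radians(10.4);x=np.array([np.cos(a),np.sin(a)]);y=np.array([-x[1],x[0]])
rim=dict(L=[(65,59),(190,60),(192,184),(71,184)],M=[(343,54),(470,54),(468,180),(346,179)],R=[(626,62),(751,62),(745,185),(623,185)])
top=dict(L=[(82,51),(214,51)],M=[(342,50),(473,50)],R=[(602,52),(733,52)])
for (k,r),i in zip(rim.items(),(1,0,-1)):
    w=P(r,.04);c=w.mean(0);t=P(top[k],.008).mean(0)-.023*x;n=np.array([.5000,.1824])+.09*i*y
    e=(w[1]-w[0]+w[2]-w[3]);yaw=np.degrees(np.arctan2(*e[::-1]))+90
    print(k,c.round(4),((c-t)@np.c_[x,y]*1e3).round(1),((c-n)@np.c_[x,y]*1e3).round(1),yaw.round(1))
# cap from wrist & side views
im=cv2.imread('pics/side0.png');hsv=cv2.cvtColor(im,cv2.COLOR_BGR2HSV)
m=((hsv[...,1]<60)&(hsv[...,2]>130)).astype(np.uint8);b=np.zeros_like(m);b[165:195,305:336]=m[165:195,305:336]
c=max(cv2.findContours(b,0,2)[0],key=cv2.contourArea);print('side cap bbox',cv2.boundingRect(c))
X=[.5355,-.1653]
for z in(.08,.116):print(proj('side',[*X,z]).round(1),proj('top',[*X,z]).round(1))
```

```text
L [0.4826 0.2692] [ 0.  -0.5] [-1.4 -1.5] 10.4
M [0.5006 0.1821] [1.3 0.5] [ 0.5 -0.4] 10.4
R [0.5151 0.0936] [-0.2  0.8] [-1.2 -0.1] 10.7
side cap bbox (309, 168, 23, 25)
[[317.7 188. ]] [[354.8 233.9]]
[[318.3 173.4]] [[357.7 233.1]]
```

All three boxes are within about 1 mm of their squares. Now to the bottle.

Emit:
send_rows(
  increments=[
    {"grip": 0.8,"translation": [0.2,-2.0,0.5],"spin": 0},
    {"grip": 0.8,"translation": [0.3,-3.9,0.5],"spin": 0},
    {"grip": 0.8,"translation": [0.3,-3.9,0.5],"spin": 0},
    {"grip": 0.8,"translation": [0.3,-3.9,0.5],"spin": 0},
    {"grip": 0.8,"translation": [0.3,-3.9,0.5],"spin": 0},
    {"grip": 0.8,"translation": [0.3,-3.9,0.5],"spin": 0},
    {"grip": 0.8,"translation": [0.3,-3.9,0.5],"spin": 0},
    {"grip": 0.8,"translation": [0.3,-3.9,0.5],"spin": 0},
  ],
)

```text
time_s: 14.92
eef_pos: [0.4648, -0.1215, 0.2326]
orientation: [-0.0, 0.996, 0.091, -0.001]
force: [0.6, 0.7, -0.1]
grip_width: 0.801
grip_force: 0.0
```

Emit:
send_rows(
  increments=[
    {"grip": 0.8,"translation": [0.3,-3.0,0.5],"spin": 0},
    {"grip": 0.8,"translation": [0.1,-1.8,0],"spin": 0},
    {"grip": 0.8,"translation": [0,0,0],"spin": 0},
    {"grip": 0.8,"translation": [0,0,0],"spin": 0},
  ],
)

```text
time_s: 15.25
eef_pos: [0.4688, -0.1677, 0.2373]
orientation: [-0.001, 0.996, 0.09, -0.001]
force: [-0.4, -0.5, -0.3]
grip_width: 0.801
grip_force: 0.0
```

Run:
```python
from box import *
import pickle
s=observe();save('wrist','w4.png');pickle.dump(s,open('s4.p','wb'));print(s['time_s'],s['eef_pos'],s['orientation'])
p=proj('wrist',[[.5325,-.169,.116]],s)[0];print(p)
im=cv2.imread('pics/w4.png');u,v=(p-[95,75]).astype(int).clip(0);print(u,v)
cv2.imwrite('pics/c4.png',cv2.resize(im[v:v+150,u:u+190],None,fx=4,fy=4,interpolation=2))
```

```text
15.25 [ 0.4688434  -0.16768142  0.23734016] [-6.99736653e-04  9.95930373e-01  9.01125759e-02 -1.38790793e-03]
[288.01141149 138.14914409]
193 63
```

View pics/c4.png

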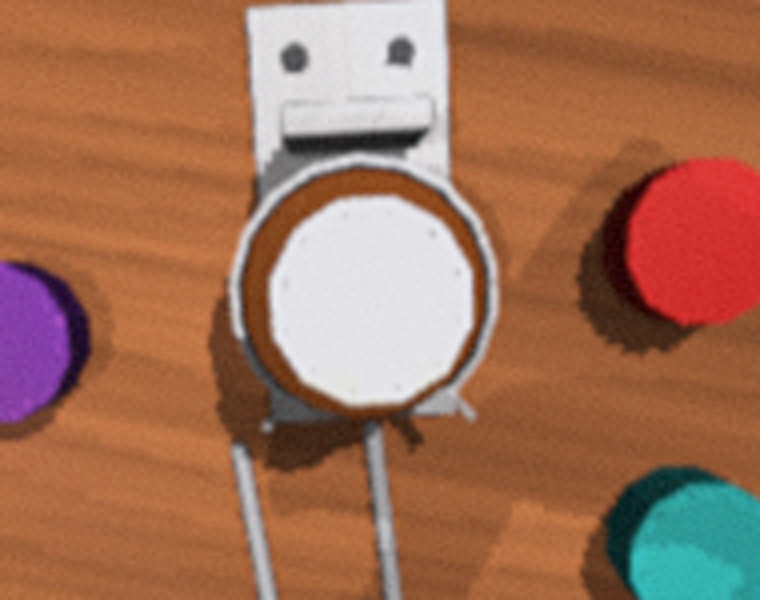

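The close view shows the white cap centred near (371,300) in the crop, and the bracket turned about 3° CCW from the tool.

Run:
```python
from h import *
import pickle
s=pickle.load(open('s4.p','rb'));im=cv2.imread('pics/w4.png');hsv=cv2.cvtColor(im,cv2.COLOR_BGR2HSV)
m=((hsv[...,1]<45)&(hsv[...,2]>150)).astype(np.uint8)
b=np.zeros_like(m);b[108:168,256:314]=m[108:168,256:314];b=cv2.morphologyEx(b,cv2.MORPH_OPEN,np.ones((5,5)))
c=max(cv2.findContours(b,0,2)[0],key=cv2.contourArea);M=cv2.moments(c);uv=(M['m10']/M['m00'],M['m01']/M['m00'])
w=ray('wrist',c.reshape(-1,2),.116,s);print(uv,ray('wrist',uv,.116,s),np.ptp(w,axis=0))
H=ray('wrist',np.array([[294,57],[400,50],[248,10],[444,1]])/4+[193,63],.004,s)[:,:2]
for a,b in((0,1),(2,3)):print(np.degrees(np.arctan2(*(H[a]-H[b])[::-1]))-90)
```

```text
(285.31085404873244, 137.61128886701124) [[ 0.53252606 -0.16646853  0.116     ]] [4.69611533e-02 4.72500428e-02 5.55111512e-17]
13.86055700036053
12.765682053238521
```

Emit:
send_rows(
  increments=[
    {"grip": 0.8,"translation": [1.2,0,-1.0],"spin": 0.02},
    {"grip": 0.8,"translation": [2.0,0.05,-2.0],"spin": 0.03},
    {"grip": 0.8,"translation": [2.0,0.05,-2.0],"spin": 0},
    {"grip": 0.8,"translation": [1.2,0,-2.0],"spin": 0},
    {"grip": 0.8,"translation": [0,0,-1.5],"spin": 0},
    {"grip": 0.8,"translation": [0,0,0],"spin": 0},
    {"grip": 0.8,"translation": [0,0,0],"spin": 0},
  ],
)

```text
time_s: 15.88
eef_pos: [0.5327, -0.1641, 0.153]
orientation: [-0.001, 0.993, 0.117, -0.001]
force: [0.1, 0.6, 0.4]
grip_width: 0.803
grip_force: 0.0
```

Emit:
send_rows(
  increments=[
    {"grip": 0.8,"translation": [0,-0.24,-1.5],"spin": 0},
    {"grip": 0.8,"translation": [0,0,-2.2],"spin": 0},
    {"grip": 0.8,"translation": [0,0,-2.0],"spin": 0},
    {"grip": 0.8,"translation": [0,0,-1.0],"spin": 0},
    {"grip": 0.8,"translation": [0,0,0],"spin": 0},
    {"grip": 0.6,"translation": [0,0,0],"spin": 0},
    {"grip": 0.55,"translation": [0,0,0],"spin": 0},
    {"grip": 0.45,"translation": [0,0,0],"spin": 0},
  ],
  squeeze=25,
)

```text
time_s: 16.55
eef_pos: [0.5346, -0.1681, 0.0886]
orientation: [0.0, 0.993, 0.117, 0.001]
force: [-0.4, -0.3, 0.1]
grip_width: 0.606
grip_force: 0.0
```

Emit:
send_rows(
  increments=[
    {"grip": 0.42,"translation": [0,0,0],"spin": 0},
    {"grip": 0.42,"translation": [0,0,0],"spin": 0},
    {"grip": 0.42,"translation": [0,0,0],"spin": 0},
  ],
)

```text
time_s: 16.8
eef_pos: [0.5342, -0.1678, 0.088]
orientation: [0.0, 0.993, 0.117, 0.001]
force: [-0.5, 2.2, 6.0]
grip_width: 0.5
grip_force: 25.0
```

Emit:
send_rows(
  increments=[
    {"grip": 0.42,"translation": [0,0,0],"spin": 0},
    {"grip": 0.42,"translation": [0,0,-0.15],"spin": 0},
    {"grip": 0.42,"translation": [0,0,-0.15],"spin": 0},
    {"grip": 0.42,"translation": [0,0,-0.15],"spin": 0},
    {"grip": 0.42,"translation": [0,0,0],"spin": 0},
    {"grip": 0.42,"translation": [0,0,0],"spin": 0},
  ],
  squeeze=45,
)

```text
time_s: 17.3
eef_pos: [0.5342, -0.1678, 0.0837]
orientation: [0.0, 0.993, 0.117, 0.001]
force: [-1.6, 0.9, 9.9]
grip_width: 0.495
grip_force: 45.0
```

Emit:
send_rows(
  increments=[
    {"grip": 0.42,"translation": [0,0,0],"spin": 0.04},
    {"grip": 0.42,"translation": [0,0,0],"spin": 0.07},
    {"grip": 0.42,"translation": [0,0,0],"spin": 0.08},
    {"grip": 0.42,"translation": [0,0,0],"spin": 0.08},
    {"grip": 0.42,"translation": [0,0,0],"spin": 0.08},
  ],
)

```text
time_s: 17.72
eef_pos: [0.5343, -0.167, 0.0837]
orientation: [-0.0, 0.957, 0.289, 0.001]
force: [0.2, 6.3, 9.7]
grip_width: 0.494
grip_force: 45.0
```

```bash
python3 -c "
from h import *
s=observe();print(s['eef_pos'],s['force'],s['ft_torque'],s['joint_pos'])"
```

```text
[ 0.53434858 -0.16703633  0.08369759] [0.1712216  6.27740083 9.66486015] [ 1.3382511   0.08457165 -0.10495163] [-0.30663897  0.41296537  1.88184244  0.00205058  0.84597044  0.67580175]
```

Emit:
send_rows(
  increments=[
    {"grip": 0.42,"translation": [0,0.06,0],"spin": 0.08},
    {"grip": 0.42,"translation": [0,0.04,0],"spin": 0.09},
    {"grip": 0.42,"translation": [0,0,0],"spin": 0.1},
    {"grip": 0.42,"translation": [0,0,0],"spin": 0.1},
    {"grip": 0.42,"translation": [0,0,0],"spin": 0.1},
    {"grip": 0.42,"translation": [0,0,0],"spin": 0.1},
    {"grip": 0.42,"translation": [0,0,0],"spin": 0.1},
    {"grip": 0.42,"translation": [0,0,0],"spin": 0.1},
  ],
)

```text
time_s: 18.38
eef_pos: [0.5335, -0.166, 0.0834]
orientation: [-0.001, 0.778, 0.628, 0.0]
force: [-3.0, 5.9, 9.2]
grip_width: 0.495
grip_force: 45.0
```

Emit:
send_rows(
  increments=[
    {"grip": 0.42,"translation": [0,0,0],"spin": 0.04},
    {"grip": 0.42,"translation": [0,0,0],"spin": 0},
    {"grip": 0.42,"translation": [0,0,0],"spin": 0},
  ],
)

```text
time_s: 18.63
eef_pos: [0.5333, -0.1661, 0.0834]
orientation: [-0.001, 0.767, 0.642, 0.0]
force: [-3.1, 5.6, 9.7]
grip_width: 0.495
grip_force: 45.0
```

Emit:
send_rows(
  increments=[
    {"grip": 0.42,"translation": [-0.04,0.06,0],"spin": 0},
    {"grip": 0.42,"translation": [0,0,0.3],"spin": 0},
    {"grip": 0.42,"translation": [0,0,0.4],"spin": 0},
    {"grip": 0.42,"translation": [0,0,0.4],"spin": 0},
    {"grip": 0.42,"translation": [0,0,0],"spin": 0},
  ],
)

```text
time_s: 19.05
eef_pos: [0.5333, -0.1664, 0.0943]
orientation: [0.0, 0.767, 0.642, -0.0]
force: [-1.0, -0.1, 0.6]
grip_width: 0.497
grip_force: 45.0
```

Emit:
send_rows(
  increments=[
    {"grip": 0.42,"translation": [0,0,0.6],"spin": 0},
    {"grip": 0.42,"translation": [0,0,1.0],"spin": 0},
    {"grip": 0.42,"translation": [0,0,1.2],"spin": 0},
    {"grip": 0.42,"translation": [0,0,1.2],"spin": 0},
    {"grip": 0.42,"translation": [0,0,1.2],"spin": 0},
    {"grip": 0.42,"translation": [0,0,0.7],"spin": 0},
    {"grip": 0.42,"translation": [0,0,0],"spin": 0},
    {"grip": 0.42,"translation": [0,0,0],"spin": 0},
  ],
)

```text
time_s: 19.72
eef_pos: [0.5336, -0.1663, 0.1533]
orientation: [0.001, 0.767, 0.642, 0.0]
force: [0.2, 0.2, -0.0]
grip_width: 0.493
grip_force: 45.0
```

Emit:
send_rows(
  increments=[
    {"grip": 0.42,"translation": [0,0,0],"spin": 0},
    {"grip": 0.42,"translation": [0,0,0],"spin": 0},
    {"grip": 0.42,"translation": [0,0,0],"spin": 0},
    {"grip": 0.42,"translation": [0,0,0],"spin": 0},
    {"grip": 0.42,"translation": [0,0,0],"spin": 0},
    {"grip": 0.42,"translation": [0,0,0],"spin": 0},
  ],
)

```text
time_s: 20.22
eef_pos: [0.5332, -0.1662, 0.1524]
orientation: [-0.0, 0.767, 0.642, -0.0]
force: [0.3, 0.2, -0.3]
grip_width: 0.495
grip_force: 45.0
```

Run:
```python
from h import *
a=save('side','side5.png')[:,:,::-1];b=save('top','t5.png')[:,:,::-1]
cv2.imwrite('pics/c5.png',np.vstack([cv2.resize(a[130:240,260:430],(680,440),interpolation=2)[:290],a[265:410,150:372].repeat(2,0).repeat(2,1)[:,:680] if 0 else cv2.resize(a[270:400,200:370],(680,300))]))
```

```text
(no output)
```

View pics/c5.png

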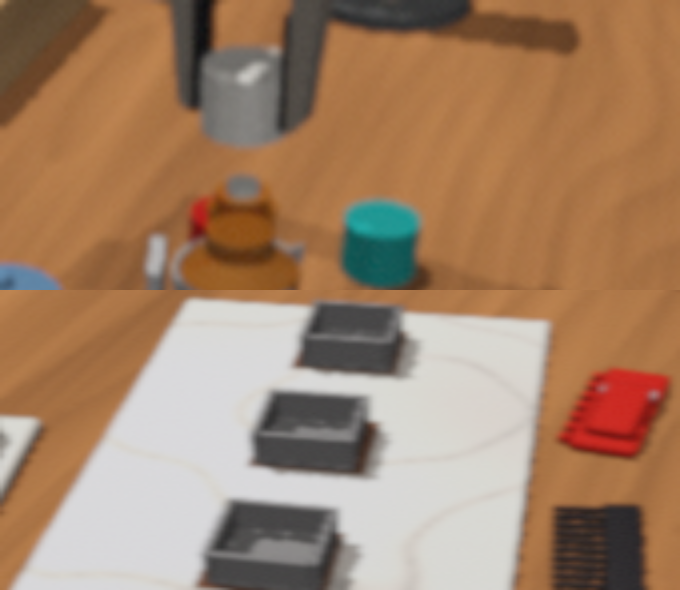

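The side view shows the cap level in the fingers at (242,95), straight above the open bottle at (243,190). The three boxes stand in an even row on their squares. I'm handing in.

```bash
python3 -c "
from rig import close_job
print(close_job())"
```

```text
the job is handed in; nothing more can be done
None
```

The job is handed in (no verdict came back): the three boxes stand in an even row, each within about 1–2 mm of its square's centre, and the cap was pressed, turned about 66° counter-clockwise and lifted off, and is held level about 3 cm above the open bottle, at 20 s of the 58 s allowed.

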